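Push the tube rack up its loading lane until it latches

TASK

The white tube rack was set down carelessly, out of line, in front of the loading lane of the sampler station. Using only your fingertips, nudge it into line and push it gently up the lane, against the spring at the end, until the latch bolt in the floor snaps up behind it, then let go and draw clear so that it stays latched. Nothing may touch the two guide rails, because their inner faces carry the reader windows; never pinch, lift or tip the rack, and leave the bottles and the marker where they are.

Things in the scene. Friction and masses are not known exactly. Their poses are not given: they have to be found in the camera images.
- loader: Sampler station fixed on the bench: aluminium base plate 410 x 150 mm; its top, the floor on which the rack slides, is 12 mm above the bench. Origin on the bench under the middle of the lane mouth; x points up the lane (the loading direction), y to the left of that. Plate from x -215 to +195 mm. At x < 0 it is an open, edgeless apron; two thin blue lines there prolong the lane's sides.
- lane_mouth (a point): Middle of the lane mouth, on the floor (loader x = 0, y = 0, 12 mm above the bench); axes as the loader's. From here the lane, 80 mm wide (y -40 to +40 mm), runs between the rails up to x = 144 mm, where a white housing 80 mm high closes it.
- rail_left: Left guide rail: aluminium bar 12 mm thick, 30 mm high above the floor (top 42 mm above the bench), from x = -6 (rounded end) to 144 mm, reader window in its inner face at loader y = +40 mm. Fixed to the loader. Origin on the floor at the middle of its thickness, loader x = 0, y = +46 mm; axes as the loader's.
- rail_right: Right guide rail, mirror image of the left: origin at loader x = 0, y = -46 mm, inner face at y = -40 mm.
- rack: Loose white tube rack, 64 mm wide (its x), 140 mm long (its y), 56 mm high, 0.22 to 0.35 kg. Origin under its middle. Its ends are flat upright walls 64 x 56 mm, good to push on. Its long sides are open but for the base (0 to 4 mm up), the end walls and a bar 48 to 52 mm up, all flush; an upright finger with its tip near the floor bears on base and bar.
- rack_mid (a point): Centre of the rack, half-way up (40 mm above the bench), axes as the rack's. Five blood tubes are fixed in the rack, tops 86 mm above its underside, none within 35 mm of its ends. Starts on the apron, clear of the rails, up to 25 mm aside and 0.2 rad askew. Its y is to lie along the lane (loader's x), same way as it starts; 8 mm of room is then left on each side. Latched: loader x = 58 to 66 mm.
- latch (a joint): Steel latch bolt in the floor on the lane's middle line, 24 mm wide: value in m, 0 = up (about 6 mm proud of the floor), up to 0.009 as the rack rides over it and holds it down; a weak spring (about 1 N) lifts it. It snaps up behind the rack when the rack's trailing end has passed its upright face.
- latch_face (a point): Top of the latch bolt's upright face when up: loader x = -12 mm, y = 0, 6 mm above the floor. Its ramp begins at loader x = -36 mm. The bolt is free to rise once rack_mid is beyond loader x = +58 mm.
- ejector (a joint): Black sprung plate 36 x 30 mm at the lane's end, centred 36 mm above the bench: value in m, 0 = out (face at loader x = 118 mm), up to 0.018 (hard stop) as the rack pushes it back. It pushes back with 0.6 N at 0, 2.8 N at 0.018. The latch engages at 0.010; 3 to 5 mm more is a good place to stop. Let go, the rack may come back onto the bolt.
- diluent_bottle: Bystander: small cream bottle with a black cap, 37 mm across, 70 mm high, standing beyond the station. Origin under its base.
- reagent_bottle: Bystander: dark red-brown wedge-shaped bottle with a neck, 43 x 52 x 91 mm, standing beyond the station. Origin under its base.
- red_marker: Bystander: marker pen with a red cap, 14 x 130 x 12 mm, long along its y, lying on the bench to the left of the station. Origin under its middle. Beyond it stands a big fixed cardboard carton, 0.25 m high with a 31 mm cap on top, over the bench from about x = 0.43 m on and y = -0.09 to 0.42 m: keep gripper and wrist clear of it.
Not all that is in view belongs to the job. There is more than one size of the rack; the job needs the largest.

How it is judged:
At the end, for the whole second after the job is handed in: The rack stands flat on the floor in the lane, its centre 55.5 to 69 mm up the lane from the mouth and within 9 mm of the lane's middle, in line to 0.13 rad, touching neither rail; the latch bolt is up behind it (joint below 2 mm) and the ejector is pushed back more than 6 mm (x of rack_mid in the frame of loader between 0.0555 and 0.069 m and y of rack_mid in the frame of loader between -0.009 and 0.009 m and z of rack_mid in the frame of loader below 0.044 m and angle between the y axis of rack_mid and the x axis of loader, either way round below 0.13 rad and value of joint latch below 0.002 m and value of joint ejector above 0.006 m and angle between rack_mid's own z axis and vertical below 0.05 rad and contact force between each of rail_left, rail_right and anything else below 0.2 N).
It fails at once if something touches a guide rail (more than 0.2 N) (contact force between any of rail_left, rail_right and anything else above 0.2 N).
It fails at once if the rack is lifted more than 8 mm off the floor or tipped by more than 0.15 rad (z of rack_mid in the frame of loader above 0.048 m or angle between rack_mid's own z axis and vertical above 0.15 rad).
It fails at once if the rack is pinched or shoved with more than 18 N (contact force between the fingers and rack above 18 N).
It fails at once if a bottle or the marker is moved more than 15 mm (distance of any of diluent_bottle, reagent_bottle, red_marker from where it was at the start of the episode above 0.015 m).
It also fails if it takes over 64 s, if anything falls off the work surface, if the arm or the gripper's body presses on something with over 40 N, if the wrist force passes 120 N, or if a joint passes its speed limit or range.

ROBOT

A 7-joint arm with a two-finger parallel gripper is mounted at the origin on a cart in front of the work surface, level with it; the furniture and walls round the work are solid. World frame = base frame: x ahead of the robot, y to its left, z up, the work surface at z = 0. Lengths are in m, angles in rad, forces in N, time in s.
With the tool pointing down it reaches from about 0.425 to 0.95 m from the base axis. Payload 4.7 kg.
Tool frame: the origin (TCP) lies between the finger pads; the fingertips stand 25 mm ahead of it and the grasp point (between the pads) lies 6 mm ahead of it; z points along the fingers, y is the line along which they close (so a half turn about z gives the same grasp; the last joint's range is limited). The gripper opens to 85 mm and grips with 20 to 120 N. Pads are 22 mm wide; open, the fingers measure 114 mm over their backs; the gripper's body (76 mm by 85 mm) begins 54 mm behind the grasp point. The pads swing forward as they close: fully open they stand 13 mm farther back than shut.
Start: joints at [1.307, 0.469, -0.049, 1.532, 0.024, 1.141, -0.082], TCP at [0.157, -0.656, 0.256] pointing down, gripper open.
Joint ranges: [-2.59, 2.59], [-0.33, 1.99], [-1.39, 1.29], [0.1, 2.45], [-1.04, 4.18], [0.21, 1.99], [-2.66, 2.66]. Speed limits (rad/s): [2.57, 2.57, 3.14, 3.14, 3.14, 3.14, 3.14].

INTERFACE

Orientations are given as a 3x3 rotation matrix whose columns are the frame's x, y, z axes.
In Python, from rig import * gives the robot as it stands. Calls block until the motion is done:
- movep(position, orientation): joint-space move of the TCP to a pose.
- move_l(position, attitude=None, feed=0.15, until_force=None): straight line of the TCP; attitude=None keeps the orientation; feed is the mean speed in m/s. With until_force (N) it stops when the force on the tool has changed by that much, and returns True; else False.
- move_joints(angles): joint-space move.
- command_gripper(opening, newtons=None): finger opening in m; newtons is the grip in N (None keeps the last); returns when the fingers have stopped.
- sleep(seconds).
- inverse_kinematics(position, orientation): joint angles nearest the present ones, or None.
- sense(): the state.
- camera(name): name is "side" or "top"; returns (picture, depth): 400x640x3 uint8, red, green, blue; 400x640 float32, m along the optical axis (not along the pixel's ray), 0 where there is no reading.
- camera_params(name): a dict with "K" (3x3 intrinsics, pixels), "dist" ([k1, k2, p1, p2, k3] as OpenCV has them; the pictures are not rectified), "position" and "rotation" of the camera in the world. Camera axes: x right, y down, z forward; pixel columns grow to the right and rows downward; lengths in m; the calibration is good to about 2 mm. A picture is of the moment at which its call begins. camera_params takes no time and is no camera call.
A pose or a line that the arm cannot do raises Unreachable and nothing moves.
- finish_job(): hands the job in; it is judged then, once.
The state is a dict: "time_s": time; "joint_pos": joint angles; "qd": joint speeds; "joint_efforts": joint torques, N m; "position": TCP position; "tcp_rot": TCP orientation; "wrist_force": force on the tool from outside, world axes, zero at the start; "ft_torque": the same for the moment, N m; "finger_gap": finger opening in m; "gripper_force": force on a finger pad.
Only numpy, scipy, OpenCV 4.12 (cv2) and the standard library are available. Lean on these libraries where they do the work, as an engineer would, in place of code of your own. Each camera call takes 0.05 s, during which the arm holds its last target. There are 200 camera calls.

## Working session

There is one attempt and no reset: what is moved stays moved. The work goes in short steps, each a Python script; the robot and the scene stay as the last script left them, time stands still between calls to the robot, and variables do not carry over. Pictures are saved under pics/ and viewed, at most 10 in all, crops included, and the job is handed in when it is done.

```bash
mkdir -p pics; ls; python3 - <<'E'
from rig import *
import cv2,numpy as np
for n in ["top","side"]:
    p,d=camera(n); cv2.imwrite(f"pics/{n}0.png",p[:,:,::-1]); np.save(f"pics/{n}0.npy",d)
    c=camera_params(n); print(n,c)
s=sense(); print(s["time_s"],s["position"],s["tcp_rot"],s["finger_gap"])
E
```

```text
pics
top {'K': array([[366.17807087,   0.        , 313.72733638],
       [  0.        , 366.17807087, 197.45394003],
       [  0.        ,   0.        ,   1.        ]]), 'dist': array([0.02550723, 0.        , 0.        , 0.        , 0.        ]), 'position': array([ 0.44206753, -0.27620679,  1.23714692]), 'rotation': array([[-0.01424778, -0.99557656,  0.09286722],
       [-0.99986353,  0.01496246,  0.00700396],
       [-0.0083625 , -0.09275476, -0.99565387]])}
side {'K': array([[405.15561991,   0.        , 321.98949083],
       [  0.        , 405.15561991, 199.98566777],
       [  0.        ,   0.        ,   1.        ]]), 'dist': array([-0.0617544,  0.       ,  0.       ,  0.       ,  0.       ]), 'position': array([0.28275805, 0.55894123, 0.54484341]), 'rotation': array([[-0.94779364, -0.15794164,  0.27702284],
       [-0.31884472,  0.45568693, -0.83107609],
       [ 0.00502583, -0.8760159 , -0.48225603]])}
0.1 [ 0.15693811 -0.65601726  0.25538267] [[ 9.72553172e-01  2.32680333e-01 -4.37230167e-04]
 [ 2.32680741e-01 -9.72551747e-01  1.66498422e-03]
 [-3.78198796e-05 -1.72102072e-03 -9.99998518e-01]] 0.08533640961843843
```

View pics/top0.png

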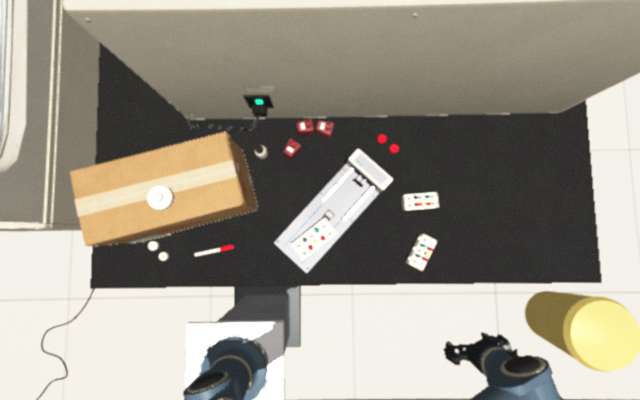

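View pics/side0.png

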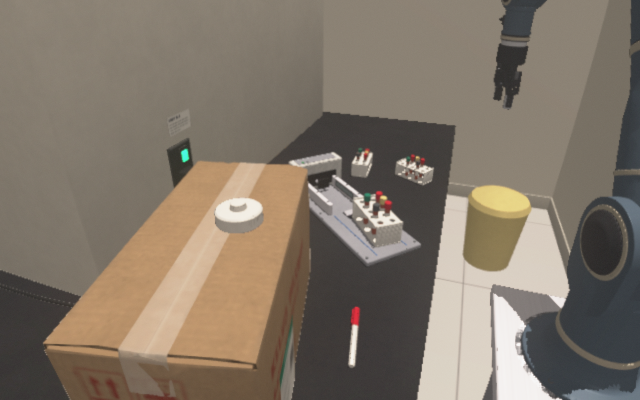

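Rack candidates in the top view are (315,240) on the apron, (420,201) and (422,252). The one at (315,240) is the largest and stands in front of the lane. I'll confirm it with an enlarged crop.

```bash
python3 - <<'E'
import cv2,numpy as np
a=cv2.imread("pics/top0.png")[140:280,265:405]; b=cv2.imread("pics/side0.png")[140:270,280:430]
a=cv2.resize(a,(560,560),interpolation=cv2.INTER_CUBIC);cv2.imwrite("pics/c1.png",a)
cv2.imwrite("pics/c2.png",cv2.resize(b,None,fx=4.6,fy=4.6,interpolation=cv2.INTER_CUBIC)[:600,:800])
E
```

```text
(no output)
```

View pics/c1.png

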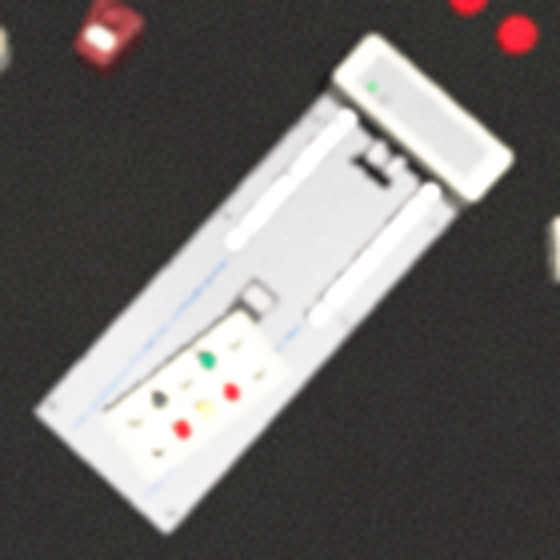

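View pics/c2.png

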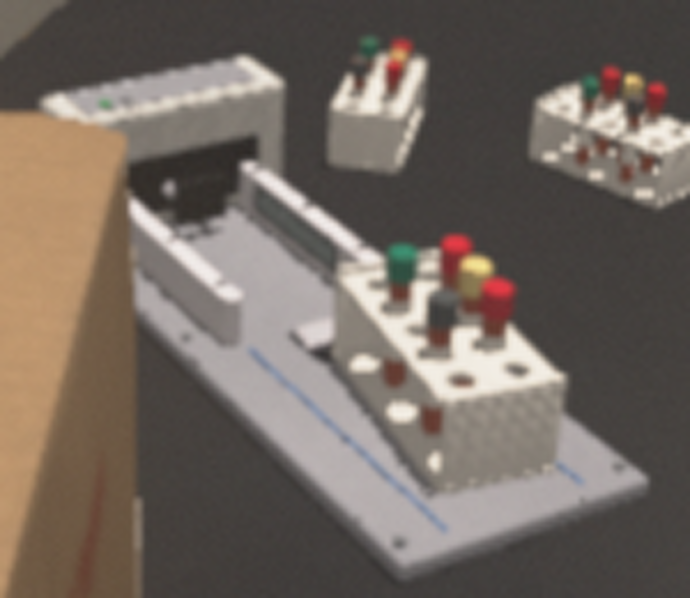

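The crops confirm it: the rack on the apron has five tubes and is the largest, with its near end at about (300,255) in the top image and its lead end by the latch bolt at about (329,215). The rails are free and the lane runs up and to the right. Next I'll measure the loader and the rack.

```bash
cat > h.py <<'E'
import cv2,numpy as np
from rig import *
def cast(px,z,name="top"):
    c=camera_params(name)
    u=cv2.undistortPoints(np.float64(px).reshape(-1,1,2),c["K"],c["dist"]).reshape(-1,2)
    r=np.c_[u,np.ones(len(u))]@c["rotation"].T
    return (c["position"]+r*((z-c["position"][2])/r[:,2])[:,None])[:,:2]
def contour(mask,near):
    cs=cv2.findContours(mask.astype(np.uint8),cv2.RETR_EXTERNAL,cv2.CHAIN_APPROX_NONE)[0]
    cs=[c for c in cs if cv2.contourArea(c)>60 and cv2.pointPolygonTest(c,near,False)>=0]
    return max(cs,key=cv2.contourArea).reshape(-1,2) if cs else None
def loader(p):
    g=cv2.cvtColor(p,cv2.COLOR_RGB2GRAY)
    c=contour(cv2.morphologyEx((g>110).astype(np.uint8),cv2.MORPH_CLOSE,np.ones((3,3))),(300,248))
    w=cast(c,0.012); k=cast([[265+38/4,140+410/4],[265+168/4,140+532/4],[265+330/4,140+92/4]],.012)
    d=k[2]-k[0]; th=np.arctan2(d[1],d[0])
    for i in range(4):
        ex=np.array([np.cos(th),np.sin(th)]); ey=np.array([-ex[1],ex[0]])
        if i==0: o=(k[0]+k[1])/2+.215*ex
        q=(w-o)@np.c_[ex,ey]; s=(q[:,0]>-.2)&(q[:,0]<.12)
        L=q[s&(abs(q[:,1]-.075)<.01)]; R=q[s&(abs(q[:,1]+.075)<.01)]
        N=q[(abs(q[:,0]+.215)<.01)&(abs(q[:,1])<.065)]
        a,b=np.polyfit(L[:,0],L[:,1],1),np.polyfit(R[:,0],R[:,1],1)
        dx=N[:,0].mean()+.215; dy=(a[1]+b[1])/2
        o=o+dx*ex+dy*ey; th+=(a[0]+b[0])/2
    print("loader",o,th,"width",a[1]-b[1],a[0],b[0],"n",len(L),len(R),len(N))
    return o,th
def rackpose(p,o,th,near=(315,240)):
    i=p.astype(int)
    hsv=cv2.cvtColor(p,cv2.COLOR_RGB2HSV)
    m=((i[:,:,0]-i[:,:,2]>4)&(i.max(2)>110)).astype(np.uint8)
    m=cv2.morphologyEx(m,cv2.MORPH_CLOSE,np.ones((5,5))); m=cv2.morphologyEx(m,cv2.MORPH_OPEN,np.ones((3,3)))
    c=contour(m,near)
    ex=np.array([np.cos(th),np.sin(th)]); q=(cast(c,.068)-o)@np.c_[ex,[-ex[1],ex[0]]]
    (cx,cy),(a,b),t=cv2.minAreaRect((q*1000).astype(np.float32))
    t=t if a>b else t+90; t=(t+90)%180-90
    print("rack loader-frame mm",cx,cy,"size",sorted((a,b)),"deg",t)
    return cx/1e3,cy/1e3,np.radians(t),m
E
python3 - <<'E'
from h import *
p=cv2.imread("pics/top0.png")[:,:,::-1].copy()
print(p[240,308],p[235,290],p[200,345])
o,th=loader(p); *_,m=rackpose(p,o,th)
cv2.imwrite("pics/m.png",cv2.resize(m[140:280,265:405]*255,None,fx=3,fy=3))
d=np.load("pics/top0.npy");print(d[240,308],d[235,290])
# side check: rack end-wall bottom, plate corners
c2=lambda x,y:(280+x/4.6,140+y/4.6)
ex=np.array([np.cos(th),np.sin(th)]);E=np.c_[ex,[-ex[1],ex[0]]]
print((cast([c2(403,570),c2(648,480)],.012,"side")-o)@E)
print("rack top corners",(cast([c2(430,395),c2(566,378),c2(337,270)],.068,"side")-o)@E, "rack bottom",(cast([c2(432,490),c2(558,465)],.012,"side")-o)@E)
E
```

```text
[255 254 250] [242 240 241] [235 234 234]Traceback (most recent call last):
  File "<stdin>", line 4, in <module>
  File "h.py", line 23, in loader
    a,b=np.polyfit(L[:,0],L[:,1],1),np.polyfit(R[:,0],R[:,1],1)
        ~~~~~~~~~~^^^^^^^^^^^^^^^^^
    raise TypeError("expected non-empty vector for x")
TypeError: expected non-empty vector for x
```

```bash
python3 - <<'E'
from h import *
p=cv2.imread("pics/top0.png")[:,:,::-1].copy()
k=cast([[265+38/4,140+410/4],[265+168/4,140+532/4],[265+330/4,140+92/4],[265+460/4,140+208/4]],.012);print(k, np.linalg.norm(k[0]-k[1]))
g=cv2.cvtColor(p,cv2.COLOR_RGB2GRAY); c=contour(g>110,(300,248)); print(c.min(0),c.max(0),len(c))
i=p.astype(int)
for y in (205,215,225,230,235,240,245,250,255): print(y,g[y,270:345:3],(i[y,:,0]-i[y,:,2])[270:345:3])
E
```

```text
[[ 0.40797689 -0.13510301]
 [ 0.30677421 -0.24186951]
 [ 0.67177362 -0.38360088]
 [ 0.5713836  -0.49031772]] 0.14710903935151806
[0 0] [639 399] 2506
205 [ 49  49  50  49  53  46  50  50  48  48  50  48  75 223 233 232 231 219
 232 233 231 232 234 234 235] [ -2   6   2   4   4   0   1   7   5   3   1   6   2   0   1   0  -2 -24
   0   1   2   1   1   1   1]
215 [ 54  50  50  50  54  48  47  52  49  93 234 238 234 233 216 233 232 231
 134 213 241 202 234 238 234] [  6   3   5   4   1   4   4   4   2   4   1   2   1  -1 -35  -1   1   2
   2   7   3   6   1   1   2]
225 [ 49  49  45  45  50  52 102 238 241 240 238 221 239 235 189 249 255 254
 235 254 252 237 226 240 237] [  6   1   5   2   5   2   2   0   1   0   0 -28   0   1   4  10   1   3
  15   2   5   0 -23   0   1]
230 [ 51  52  47  50  51 197 241 240 241 232 236 237 188 252 255 188 187 255
 255 255 254 254 242 240 240] [  6   4   3   3   3   2   1   0   2 -12  -4   1   6   9   0 -42 -47   2
   2   1   3   3   2   0   1]
235 [ 48  51  46 110 239 240 239 240 230 237 202 252 255 253 231 255 255 237
 253 254 251 253 243 235  87] [  
[... 189 characters left out ...]
 241 180  46  47] [  3   2   3   0   1   0 -15  -5  13   2   1  13  17   2   2  49  14  18
  28   4   3   1   1   4   4]
245 [ 50  52 172 240 239 230 240 249 254 229 239 255 255 183 244 254 254 252
 243 241 238  85  47  53  49] [ -1   2   0   0   0 -16   1   6   3  18  14   2   2  84  22   8   7   3
   1   0   0   2   1   0  -3]
250 [ 48  48  52  59 209 241 241 241 248 253 255 255 255 251 251 252 242 241
 243 185  53  57  51  47  54] [-1  3  5  0  1  0  1  1  5  4  1  1  2 11  9  3  1  0  1  1  3  4  4  3
  2]
255 [ 50  51  51  50  47  82 228 242 240 243 252 254 254 252 241 242 242 238
  90  51  45  43  53  54  50] [ 0  0  0  0  2  8 -1  1  1  3  6  3  3  3  0  0  1  1  1  6  3  1  3  3
  3]
```

```bash
python3 - <<'E'
s=open("h.py").read()
s=s.replace("g=cv2.cvtColor(p,cv2.COLOR_RGB2GRAY)\n","g=cv2.cvtColor(p,cv2.COLOR_RGB2GRAY); g[:,:268]=0; g[:,400:]=0; g[:145]=0; g[278:]=0\n",1)
s=s.replace("hsv=cv2.cvtColor(p,cv2.COLOR_RGB2HSV)","g=cv2.GaussianBlur(cv2.cvtColor(p,cv2.COLOR_RGB2GRAY),(3,3),0)")
s=s.replace("((i[:,:,0]-i[:,:,2]>4)&(i.max(2)>110))","((g>246)|(i[:,:,0]-i[:,:,2]>18))")
open("h.py","w").write(s)
E
cat > m.py <<'E'
from h import *
p=cv2.imread("pics/top0.png")[:,:,::-1].copy()
o,th=loader(p); *_,m=rackpose(p,o,th)
cv2.imwrite("pics/m.png",cv2.resize(m[140:280,265:405]*255,None,fx=3,fy=3))
d=np.load("pics/top0.npy");print(d[240,308],d[235,290])
c2=lambda x,y:(280+x/4.6,140+y/4.6)
ex=np.array([np.cos(th),np.sin(th)]);E=np.c_[ex,[-ex[1],ex[0]]]
print((cast([c2(403,570),c2(648,480)],.012,"side")-o)@E)
print("rack top corners",(cast([c2(430,395),c2(566,378),c2(337,270)],.068,"side")-o)@E, "rack bottom",(cast([c2(432,490),c2(558,465)],.012,"side")-o)@E)
T=lambda l,z:(cast([[265+x/4,140+y/4] for x,y in l],z)-o)@E
print("rails L,R",T([(347,112),(234,243),(432,190),(318,318)],.042),"bolt",T([(243,285),(257,312)],.018),"rack hand",T([(240,312),(288,365),(158,478),(105,415)],.068))
E
python3 m.py
```

```text
loader [ 0.51312902 -0.33161314] -0.7541762053372459 width 0.1514356588524725 -3.081636187090039e-05 3.081636298612426e-05 n 71 72 30
rack loader-frame mm -113.19934844970703 -15.635265350341797 size [67.87805938720703, 142.13693237304688] deg -9.541244506835938
1.1706897 1.2207458
[[-0.21918887  0.07889229]
 [-0.21642607 -0.06927979]]
rack top corners [[-0.17146646  0.0355937 ]
 [-0.18969471 -0.03161219]
 [-0.04527467  0.00879025]] rack bottom [[-0.17280423  0.03075765]
 [-0.18475392 -0.0376794 ]]
rails L,R [[ 1.42313118e-01  4.72758948e-02]
 [-6.84932024e-04  4.32204538e-02]
 [ 1.40936740e-01 -4.73855042e-02]
 [ 2.31128971e-05 -4.85029994e-02]] bolt [[-0.0198283   0.01511779]
 [-0.02862187 -0.00856822]] rack hand [[-0.04026023  0.00145092]
 [-0.04570573 -0.05495441]
 [-0.1807019  -0.03866402]
 [-0.17270971  0.02567676]]
```

View pics/m.png

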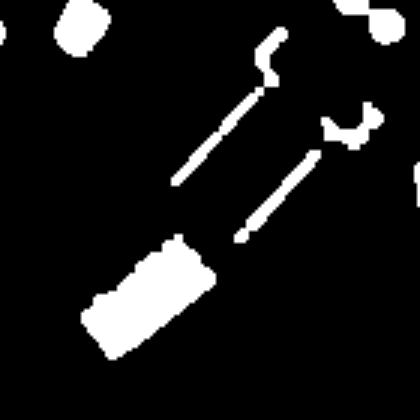

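The mask is a clean rectangle, about 68 x 142 mm, at crop (150,297). So the rack centre is at loader (-113,-16) mm, turned -9.5°. Plan:
1. Use closed fingertips on the right edges of the end walls, lead end then trailing end, to straighten and centre the rack.
2. Push the trailing wall with two fingertips.

First I'll check reach.

```bash
cat >> h.py <<'E'
O=np.array([.51313,-.33161]); TH=-.7542
def att(deg,tilt=0,tdir=0):
    "tool x at loader-frame heading deg; tilt (deg): TCP z leans so the tip points tilt toward heading tdir"
    from scipy.spatial.transform import Rotation as Ro
    a=TH+np.radians(deg); x=np.array([np.cos(a),np.sin(a),0]); z=np.array([0,0,-1.])
    R=np.c_[x,np.cross(z,x),z]
    b=TH+np.radians(tdir); ax=np.cross([0,0,-1.],[np.cos(b),np.sin(b),0])
    return Ro.from_rotvec(np.radians(tilt)*ax).as_matrix()@R
def P(x,y,z):
    c,s=np.cos(TH),np.sin(TH); return np.array([O[0]+c*x-s*y,O[1]+s*x+c*y,z])
E
python3 - <<'E'
from h import *
ok=lambda p,R:inverse_kinematics(p,R) is not None
for nm,xy in dict(lead=(-.037,-.085),leadhi=(-.037,.0),trail=(-.175,-.07),trail2=(-.175,-.06),end=(-.215,0),end2=(-.205,0),end3=(-.195,0),end4=(-.185,0),fin=(-.016,0)).items():
  for deg in (90,-90,0,180):
    print(nm,deg,[ok(P(*xy,z),att(deg,t,td)) for z in (.055,.12) for t,td in ((0,0),(10,0),(20,0),(10,180),(20,180))])
E
```

```text
lead 90 [True, True, True, True, True, True, True, True, True, True]
lead -90 [True, True, True, True, True, True, True, True, True, True]
lead 0 [True, True, True, True, True, True, True, True, True, True]
lead 180 [True, True, True, True, True, True, True, True, True, True]
leadhi 90 [True, True, True, True, True, True, True, True, True, True]
leadhi -90 [True, True, True, True, True, True, True, True, True, True]
leadhi 0 [True, True, True, True, True, True, True, True, True, True]
leadhi 180 [True, True, True, True, True, True, True, True, True, True]
trail 90 [True, True, False, True, True, True, True, True, True, True]
trail -90 [True, True, False, True, True, True, True, True, True, True]
trail 0 [True, True, False, True, True, True, True, True, True, True]
trail 180 [True, True, False, True, True, True, True, True, True, True]
trail2 90 [True, True, False, True, True, True, True, True, True, True]
trail2 -90 [True, True, False, True, True, True, True, True, True, True]
trail2 0 [True, True, False, True, True, True, True, True, True, True]
trail2 180 [True, True, False, True, 
[... 734 characters left out ...]
 True]
end3 0 [True, True, False, True, True, True, True, True, True, True]
end3 180 [True, True, False, True, True, True, True, True, True, True]
end4 90 [True, True, False, True, True, True, True, True, True, True]
end4 -90 [True, True, False, True, True, True, True, True, True, True]
end4 0 [True, True, False, True, True, True, True, True, True, True]
end4 180 [True, True, False, True, True, True, True, True, True, True]
fin 90 [True, True, True, True, True, True, True, True, True, True]
fin -90 [True, True, True, True, True, True, True, True, True, True]
fin 0 [True, True, True, True, True, True, True, True, True, True]
fin 180 [True, True, True, True, True, True, True, True, True, True]
```

```bash
python3 - <<'E'
from h import *
R=att(102)
command_gripper(0.0,20)
movep(P(-.045,-.10,.16),R)
move_l(P(-.045,-.10,.055),R,feed=.12)
print(move_l(P(-.045,-.065,.055),R,feed=.06,until_force=10), sense()["wrist_force"])
print(move_l(P(-.045,-.036,.055),R,feed=.03,until_force=10), sense()["wrist_force"],sense()["position"],P(-.045,-.036,.055))
move_l(P(-.045,-.09,.055),R,feed=.12)
move_l(P(-.045,-.11,.17),R,feed=.2)
p,d=camera("top"); cv2.imwrite("pics/t1.png",p[:,:,::-1])
q,_=camera("side"); 
v=np.hstack([cv2.resize(p[150:280,265:395],(400,400)),cv2.resize(q[140:270,290:420],(400,400))]); cv2.imwrite("pics/v1.png",v[:,:,::-1])
try: rackpose(p,O,TH)
except Exception as e: print(e)
print(sense()["time_s"])
E
```

```text
False [-0.47762645  0.74509672  0.34365489]
False [ 0.39388513  0.51134385 -0.35547576] [ 0.45548214 -0.3267731   0.0549225 ] [ 0.45568371 -0.32703574  0.055     ]
rack loader-frame mm -120.3549575805664 -1.2187728881835938 size [63.53892135620117, 143.97409057617188] deg 4.331900119781494
6.6333
```

View pics/v1.png

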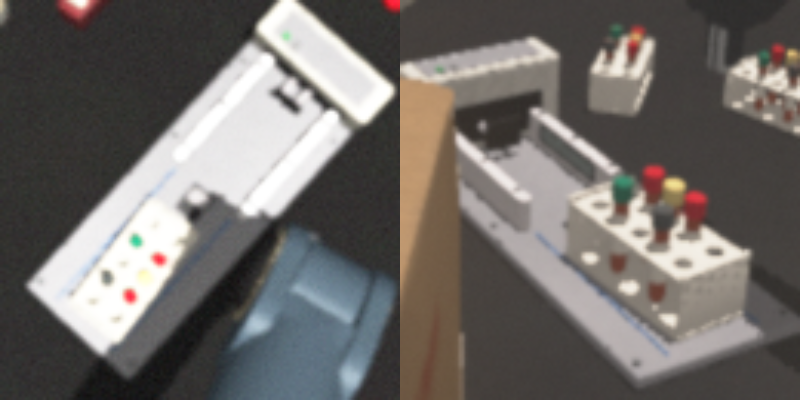

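The rack has turned and moved left, with its centre at about v1 (125,268). The arm's shadow spoils the mask, so I'll draw clear and measure again.

```bash
cat >> h.py <<'E'
def look(tag,near=(315,240)):
    p,d=camera("top"); cv2.imwrite(f"pics/{tag}.png",p[:,:,::-1])
    r=rackpose(p,O,TH,near)
    c=p[145:280,265:400]; m=np.repeat(r[3][145:280,265:400,None]*255,3,2)
    cv2.imwrite(f"pics/v{tag}.png",cv2.resize(np.hstack([c,m])[:,:,::-1],(800,400)))
    return r
E
python3 - <<'E'
from h import *
move_joints([1.307,.469,-.049,1.532,.024,1.141,-.082])
look("t2"); print(sense()["time_s"])
E
```

```text
rack loader-frame mm -122.23858642578125 -1.4236259460449219 size [62.98999786376953, 141.40505981445312] deg 4.6853532791137695
8.1
```

View pics/vt2.png

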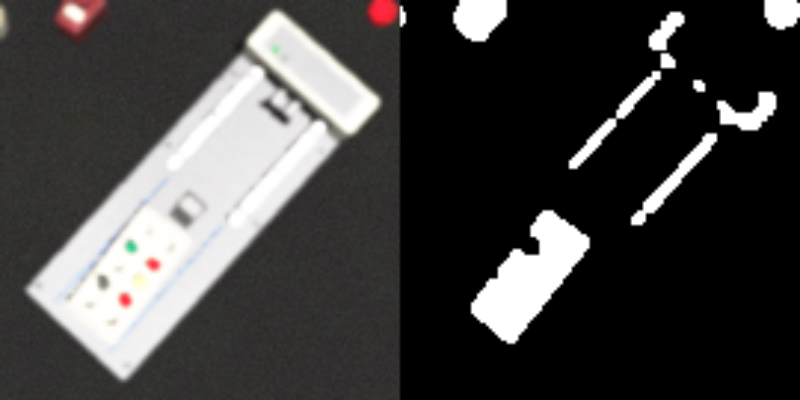

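Now at (-122,-1) mm and 4.7°. A two-finger push on the trailing wall will square it up. I'll push partway, stopping short of the mouth, and check.

```bash
python3 - <<'E'
from h import *
R=att(0); y=-.003
command_gripper(.03,20)
movep(P(-.222,y,.16),R)
move_l(P(-.222,y,.048),R,feed=.12)
print(sense()["finger_gap"])
for x in (-.205,-.19,-.175,-.16):
    print(move_l(P(x,y,.048),R,feed=.03,until_force=10), sense()["wrist_force"].round(2))
move_l(P(-.18,y,.048),R,feed=.1)
move_l(P(-.222,y,.16),R,feed=.2)
move_joints([1.307,.469,-.049,1.532,.024,1.141,-.082])
look("t3",(325,228)); print(sense()["time_s"])
E
```

```text
0.03025513183086478
False [-0.29 -0.86  0.39]
False [ 0.82 -0.62 -0.46]
False [-0.6   0.51 -0.39]
False [0.12 0.05 0.87]
rack loader-frame mm -9.396743774414062 -11.757381439208984 size [77.81168365478516, 276.7962341308594] deg -7.376495361328125
17.1667
```

View pics/vt3.png

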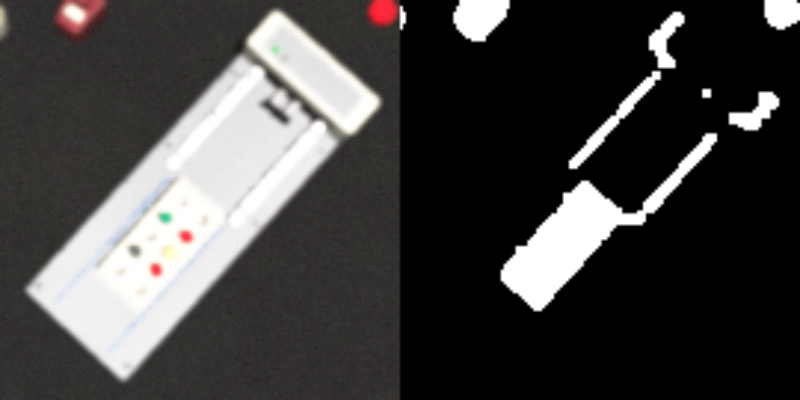

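```bash
python3 - <<'E'
s=open("h.py").read()
s=s.replace("    c=contour(m,near)\n    ex","""    yy,xx=np.mgrid[:400,:640]; g2=(cast(np.c_[xx.ravel(),yy.ravel()],.05)-o)@np.array([[np.cos(th),-np.sin(th)],[np.sin(th),np.cos(th)]])
    m[((abs(g2[:,1])>.0385)&(g2[:,0]>-.025)).reshape(400,640)]=0
    c=contour(m,near)
    ex""")
open("h.py","w").write(s)
E
python3 - <<'E'
from h import *
p=cv2.imread("pics/t3.png")[:,:,::-1].copy()
x,y,t,m=rackpose(p,O,TH,(325,228))
c=contour(m,(325,228)); ex=np.array([np.cos(TH),np.sin(TH)]); q=(cast(c,.068)-O)@np.c_[ex,[-ex[1],ex[0]]]
b=q[(q[:,0]>x-.055)&(q[:,0]<x+.05)]
for s in (1,-1):
    e=b[s*(b[:,1]-y)>.02]; print(s,np.polyfit(e[:,0]-x,e[:,1],1),len(e))
e=q[(q[:,0]<x-.06)&(abs(q[:,1]-y)<.025)]; print("trail",e[:,0].mean(),np.polyfit(e[:,1],e[:,0],1))
# rail tops' inner edges via bright pixels
g=cv2.cvtColor(p,cv2.COLOR_RGB2GRAY); v,u=np.nonzero(g>247); r=(cast(np.c_[u,v],.042)-O)@np.c_[ex,[-ex[1],ex[0]]]
for s in (1,-1):
    k=r[(r[:,0]>.01)&(r[:,0]<.12)&(abs(s*r[:,1]-.046)<.012)]; print("rail",s,np.polyfit(k[:,0],k[:,1],1),k[:,1].mean())
E
```

```text
rack loader-frame mm -73.4136734008789 -2.294189453125 size [66.45281219482422, 144.92745971679688] deg -0.7223129272460938
1 [0.00661475 0.02530273] 30
-1 [ 0.00514173 -0.03371747] 26
trail -0.14429393495054918 [ 0.02424112 -0.14429906]
rail 1 [0.00600476 0.04546642] 0.045855457976778806
rail -1 [ 0.00373725 -0.0469766 ] -0.04673342069807133
```

It is square now: slope about 0.005, y about -2.3 mm, rails centred at about -0.4 mm. Next is the final push, drifting about 2 mm to the left.

```bash
python3 - <<'E'
from h import *
R=att(.3)
movep(P(-.20,-.003,.14),R)
move_l(P(-.19,-.003,.048),R,feed=.12)
N=lambda: sense()["wrist_force"].round(2)
move_l(P(-.158,-.003,.048),R,feed=.05); print(N())
for x,y in ((-.12,-.002),(-.085,-.001),(-.06,-.0005),(-.04,-.0005),(-.032,-.0005),(-.023,-.0005)):
    print(x,move_l(P(x,y,.048),R,feed=.03,until_force=10), N()@np.r_[np.cos(TH),np.sin(TH),0])
sleep(.3)
move_l(P(-.05,-.0005,.048),R,feed=.03)
move_l(P(-.12,-.0005,.15),R,feed=.2)
move_joints([1.307,.469,-.049,1.532,.024,1.141,-.082])
p,d=camera("top"); cv2.imwrite("pics/t4.png",p[:,:,::-1]); q,_=camera("side")
cv2.imwrite("pics/v4.png",np.hstack([cv2.resize(p[145:280,265:400],(400,400)),cv2.resize(q[140:270,290:420],(400,400))])[:,:,::-1])
g=cv2.cvtColor(p,cv2.COLOR_RGB2GRAY)
print(sense()["time_s"]); rackpose(p,O,TH,(345,200))
E
```

```text
[-0.67  0.84  0.19]
-0.12 False -0.9897166301522448
-0.085 False -1.691377939875784
-0.06 False -0.8953734930892681
-0.04 False -0.06208352889532762
-0.032 False -1.1864224385863946
-0.023 False -1.6061441473050813
30.1833
rack loader-frame mm 73.46710205078125 -0.12351608276367188 size [75.66268920898438, 169.86766052246094] deg 0.04085142910480499
```

View pics/v4.png

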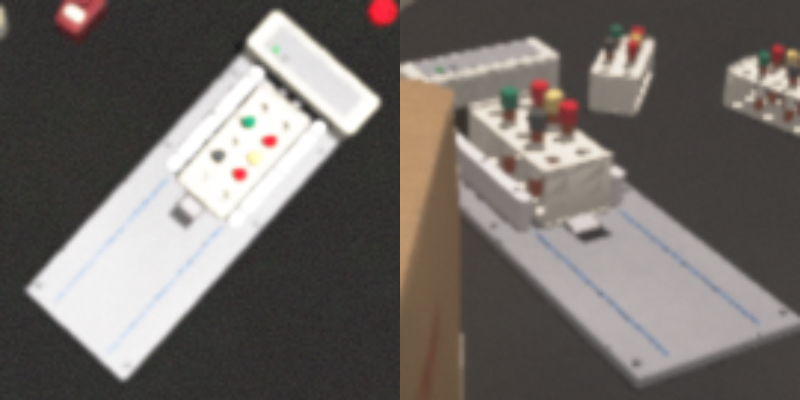

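```bash
python3 - <<'E'
from h import *
p=cv2.imread("pics/t4.png")[:,:,::-1].copy()
x,y,t,m=rackpose(p,O,TH,(345,200)); ex=np.array([np.cos(TH),np.sin(TH)]); E=np.c_[ex,[-ex[1],ex[0]]]
c=contour(m,(345,200)); q=(cast(c,.068)-O)@E
e=q[(q[:,0]<.02)&(abs(q[:,1])<.022)]; print("trail top edge",e[:,0].mean(),np.polyfit(e[:,1],e[:,0],1))
# intensity profile along lane centreline at z=.068, sampled
g=cv2.cvtColor(p,cv2.COLOR_RGB2GRAY).astype(np.float32)
g0=cv2.cvtColor(cv2.imread("pics/t2.png"),cv2.COLOR_BGR2GRAY).astype(np.float32)
cp=camera_params("top")
def prof(g,xs,ys,z):
    r=[]
    for a in xs:
        w=np.array([np.r_[P(a,b,z)] for b in ys])
        uv=cv2.projectPoints(w,cv2.Rodrigues(cp["rotation"].T)[0],-cp["rotation"].T@cp["position"],cp["K"],cp["dist"])[0].reshape(-1,2).astype(np.float32)
        r.append(cv2.remap(g,uv[:,:1].copy(),uv[:,1:].copy(),cv2.INTER_LINEAR).mean())
    return np.round(r).astype(int)
xs=np.arange(-.05,.012,.003)
print((xs*1000).astype(int)); print("lane centre now ",prof(g,xs,np.linspace(-.006,.006,5),.018)); print("earlier (up) ",prof(g0,xs,np.linspace(-.006,.006,5),.018)); print("off-bolt at rack top z",prof(g,xs,np.r_[np.linspace(-.026,-.018,4),np.linspace(.018,.026,4)],.068))
a=cv2.resize(p[195:235,310:350],(400,400),interpolation=cv2.INTER_CUBIC); b=cv2.resize(cv2.imread("pics/t2.png")[195:235,310:350,::-1],(400,400),interpolation=cv2.INTER_CUBIC)
cv2.imwrite("pics/v5.png",np.hstack([a,b])[:,:,::-1])
E
```

```text
rack loader-frame mm 73.46710205078125 -0.12351608276367188 size [75.66268920898438, 169.86766052246094] deg 0.04085142910480499
trail top edge -0.009027858606206387 [ 0.04771164 -0.00902678]
[-50 -47 -44 -40 -37 -34 -31 -28 -25 -22 -19 -16 -13 -10  -7  -4  -1   1
   4   7  10]
lane centre now  [234 226 195 148 118 111 124 162 211 237 241 239 225 196 203 238 252 254
 254 254 254]
earlier (up)  [249 235 197 149 118 110 121 162 211 236 240 239 227 203 200 219 231 234
 234 234 234]
off-bolt at rack top z [234 235 234 234 234 234 234 233 233 233 232 228 218 226 246 253 254 254
 253 250 247]
```

View pics/v5.png

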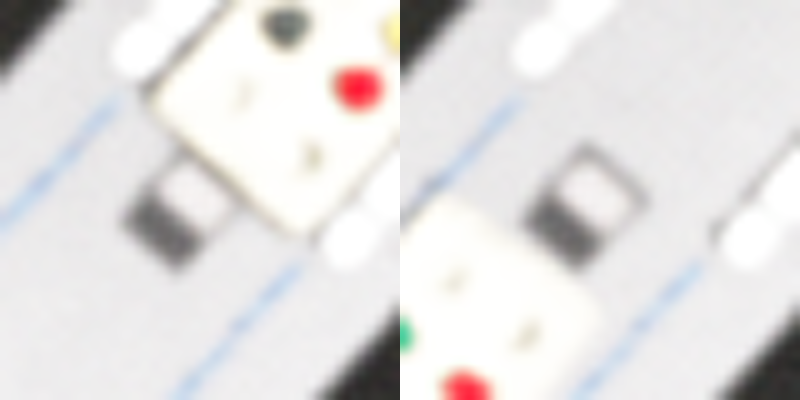

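The two crops match: the bolt at about (165,205) has the same brightness profile as when it was up earlier. The rack's trailing edge is behind it at about -10 mm, so the centre is near +60 mm, and there is a gap to both rails. Handing in.

```bash
python3 -c "
from rig import *
print(finish_job())"
```

```text
the job is handed in; nothing more can be done
None
```

I handed the job in at about 30 s robot time with the rack in the lane, its centre about 60 mm past the mouth, and the last picture shows the bolt up behind it and a gap to both rails; the judge's verdict was not shown.

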